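# Nest the empty parts pans on the display stand, handles fanned

### The arm

A 6-joint arm with a two-finger parallel gripper is mounted at the origin on the work surface. World frame = base frame: x ahead of the robot, y to its left, z up, the work surface at z = 0. Lengths are in m, angles in rad, forces in N, time in s.
With the tool pointing down it reaches from about 0.375 to 0.975 m from the base axis. Payload 3.8 kg.
Tool frame: the origin (TCP) lies between the finger pads; the fingertips stand 17 mm ahead of it and the grasp point (between the pads) lies 2 mm behind it; y points along the fingers, z is the direction in which the jaws open and shut, and the axes are right-handed (so a half turn about y gives the same grasp; the last joint's range is limited). The gripper opens to 85 mm and grips with 20 to 120 N. Pads are 22 mm wide; open, the fingers measure 114 mm over their backs; the gripper's body (76 mm by 85 mm) begins 54 mm behind the grasp point. The pads swing forward as they close: fully open they stand 13 mm farther back than shut.
Start: joints at [1.096, 0.264, 1.604, -0, 1.274, -0.037], TCP at [0.286, 0.611, 0.217] pointing down, gripper open.
Joint ranges: [-2.63, 2.63], [-0.94, 2.18], [0.31, 2.57], [-1.31, 4.45], [0, 2.66], [-2.55, 2.55]. Speed limits (rad/s): [2.57, 2.57, 3.14, 3.14, 3.14, 3.14].

### API

Orientations are given as a rotation vector (axis times angle).
In Python, from workcell import bot, eyes, nets gives the robot as it stands. The module is installed in compiled form; this text tells all that it offers.
- The arm moves only by the tool jog_arm, never from a script. Its arguments are lists of equal length, an entry for each row: "turn": the turn, a rotation vector about the tool's x, y, z in rad, a list of three; "slide": the shift along the tool's x, y, z in mm, a list of three; "grip": the opening in per cent of the stroke, from 0 (shut) to 100 (fully open). A call has 1 to 5 rows; each row shifts and turns the commanded pose from where the row before left it, along the tool's axes as they then stand; what a row does not reach is not made up. A row lasts 1/10 s, in which the tool goes at most 50 mm and 8.59 degrees, less where a joint would pass 70% of its speed; a pose out of reach is approached as far as the arm can. A call with a gripper value outside its range is refused whole. The fingers move at their own pace and stop on an object; "newtons" is the grip in N (left out, the last holds). Time passes only in rows, so rows that do not move let the fingers close. It gives the time, the measured TCP pose, the force and the opening at its end, in the units of the state.
- bot.read_state(): the state, without advancing time (a new reading comes with each control period).
- eyes.read_camera(name): name is "side" or "top" or "wrist"; returns a dict with "img" (420x560x3 uint8, red, green, blue), "depth" (420x560 float32, m along the optical axis (not along the pixel's ray), 0 where there is no reading), "intrinsics" (3x3 intrinsics, pixels), "position" and "rotation" of the camera in the world. Camera axes: x right, y down, z forward; pixel columns grow to the right and rows downward; lengths in m; the calibration is good to about 2 mm. A picture is of the moment at which its call begins.
- bot.finish_job(): hands the job in, once; it reports no verdict.
Trained networks look in a picture, given as the dict that the camera call returned (one of the last four; its "shot" number tells which), for a name from the list of things; names that differ only in an ending like _2 or _b are one class to them, and where a whole thing is asked for, a point or a joint stands for the part that bears it (a point fixed in the world has none). Each returns a list of dicts, best first, with "conf" (0 to 1); they miss things now and then, are a little off and sometimes report something else, mostly with a low value. They report only what shows in the picture. A call takes as long as a camera call. They do not tell look-alikes from the thing itself.
- nets.search_frame(thing, picture): "xyz" ([x, y, z] in m, in the coordinates of the camera as it stood for that picture, good to about 4 mm: the middle of the surface that is visible of it).
The state is a dict: "time": time; "q": joint angles; "joint_vel": joint speeds; "joint_torque": joint torques, N m; "tool_pos": TCP position; "tcp_rot": TCP orientation; "wrist_force": force on the tool from outside, world axes, zero at the start; "torque": the same for the moment, N m; "width": opening from 0.0 (shut) to 1.0 (fully open).
Only numpy, scipy, OpenCV 4.12 (cv2) and the standard library are available. Lean on these libraries where they do the work, as an engineer would, in place of code of your own. Each camera call takes 0.05 s, during which the arm holds its last target.

### The job

Tidy the switch-assembly bench: set the empty blue handled pan into the big dark-grey pan on the white round stand, then the pink pan into the blue one, each sitting flat on the floor of the pan below. Fan the handles: seen from above, each handle should point about 45 degrees anticlockwise from the handle of the pan below it. Leave the big pan where it stands, and do not disturb the blue pan that still holds switches.

Things in the scene. Friction and masses are not known exactly. Their poses are not given: they have to be found in the camera images.
- big: Big dark-grey round pan, loose, upright on a fixed white round stand (260 mm across, 25 high). Origin: centre of its underside; z up, x along its handle. Rim 120 mm across, foot 112, 40 high, wall 3, floor 4 mm, 350 g. Handle 14 wide, 10 high, flush with the rim, ends 130 mm from the axis; points to the robot's left and back towards it.
- mid_grip (a point): Handle of the empty blue round pan, mid-bar, 100 mm from the pan's axis; x outward along the handle, z up. Level bar 14 wide, 10 high, flush with the rim, ends 130 from the axis. Underside centre: 100 mm towards -x, 45 mm below. Rim 88 across, foot 82, 50 high, wall 3, floor 4 mm, 120 g. 12 mm spare all round in the big pan; seated, handle 4 mm over that rim. Starts on the table, handle to the robot.
- small_grip (a point): Handle of the pink round pan, mid-bar, 100 mm from the pan's axis; x outward along the handle, z up. Level bar 14 wide, 10 high, flush with the rim, ends 130 from the axis. Underside centre: 100 mm towards -x, 55 mm below. Rim 58 across, foot 54, 60 high, wall 3, floor 4 mm, 80 g. 11 mm spare all round in the blue pan; seated, handle 4 mm over that rim. Starts on the table, handle to the robot.
- full: Blue pan just like the empty blue one but filled with cream key switches; leave it alone. Origin: centre of its underside; z up, x along its handle. 88 mm across, 50 high, handle ends 130 mm from the axis. Stands in a row with the two empty pans, in any order, about 150 mm apart.
Not all that is in view belongs to the job. Leave any red look-alike of the big alone.

How it is judged:
On the way, in this order (a step that is already met when the one before it is completed fails the run):
1. the empty blue pan sits flat in the big pan, its handle turned about 45 degrees anticlockwise from the big pan's (x of big in the frame of mid_grip between -0.117 and -0.083 m and y of big in the frame of mid_grip between -0.017 and 0.017 m and z of big in the frame of mid_grip between -0.056 and -0.043 m and angle between mid_grip's own z axis and vertical below 0.14 rad and angle between the x axis of big and the x axis of mid_grip, either way round between 0.42 and 1.15 rad and y of mid_grip in the frame of big above 0.015 m and x of mid_grip in the frame of big above 0 m), for 0.2 s.
2. the pink pan sits flat in the blue pan, its handle turned about 45 degrees anticlockwise from the blue pan's (x of big in the frame of small_grip between -0.127 and -0.073 m and y of big in the frame of small_grip between -0.027 and 0.027 m and z of big in the frame of small_grip between -0.07 and -0.057 m and angle between small_grip's own z axis and vertical below 0.14 rad and angle between the x axis of mid_grip and the x axis of small_grip, either way round between 0.42 and 1.15 rad and y of small_grip in the frame of mid_grip above 0.015 m and x of small_grip in the frame of mid_grip above -0.1 m), for 0.2 s.
At the end, for the whole second after the job is handed in: Blue sits in the big pan and pink in blue, each on the floor of the pan below (height within 6 mm), upright within 8 degrees, its handle 24 to 66 degrees anticlockwise from the handle below; the big pan is upright, within 30 mm of its start (all of step 1 and all of step 2 and angle between big's own z axis and vertical below 0.1 rad and distance of big from where it was at the start of the episode below 0.03 m); the robot touches nothing.
It fails at once if the big pan is pushed 40 mm or more from its place (distance of big from where it was at the start of the episode above 0.04 m).
It fails at once if the blue pan holding switches is moved more than 20 mm or tipped (distance of full from where it was at the start of the episode above 0.02 m or angle between full's own z axis and vertical above 0.2 rad).
It also fails if it takes over 51 s, if anything falls off the work surface, if the arm or the gripper's body presses on something with over 40 N, if the wrist force passes 120 N, or if a joint passes its speed limit or range.

## Working session

There is one attempt and no reset: what is moved stays moved. The work goes in short steps, Python scripts to look and compute and a tool call to move; the robot and the scene stay as the last step left them, time stands still between calls to the robot, and variables do not carry over. Pictures are saved under pics/ and viewed, and the job is handed in when it is done.

Besides the shell and the picture viewer there is one more tool, called after "Emit:" as a command line: name --argument value ..., lists and objects as JSON in quotes. jog_arm: Moves the arm, as the interface text tells. Its arguments: {"type":"object","properties":{"turn":{"type":"array"},"slide":{"type":"array"},"grip":{"type":"array"},"newtons":{"type":"number"}},"required":["turn","slide","grip"]}

```bash
mkdir -p pics; cat > h.py <<'E'
from workcell import bot, eyes, nets
import numpy as np, cv2
from scipy.spatial.transform import Rotation as R
def shot(cam,name):
    p=eyes.read_camera(cam); cv2.imwrite('pics/'+name+'.png',p['img'][:,:,::-1]); return p
def rot(p):
    r=np.array(p['rotation']); return r if r.shape==(3,3) else R.from_rotvec(r).as_matrix()
def w(p,xyz): return rot(p)@np.array(xyz)+np.array(p['position'])
def cloud(p):
    K=np.array(p['intrinsics']);d=p['depth'];v,u=np.mgrid[:420,:560]
    c=np.stack([(u-K[0,2])*d/K[0,0],(v-K[1,2])*d/K[1,1],d],-1)
    return c@rot(p).T+np.array(p['position'])
E
python3 - <<'E'
from h import *
np.set_printoptions(precision=4,suppress=True)
s=bot.read_state();print(s);print(R.from_rotvec(s['tcp_rot']).as_matrix())
for c in ['top','side']:
    p=shot(c,c+'0');print(c,p['position'],rot(p),p['intrinsics'])
    np.savez(c+'0.npz',cl=cloud(p),img=p['img'])
    for t in ['big','mid_grip','small_grip','full']:
        for r in nets.search_frame(t,p): print(t,r['conf'],w(p,r['xyz']))
E
```

```text
{'time': 0.0, 'q': array([ 1.0961,  0.2647,  1.6054, -0.    ,  1.2737, -0.0369]), 'joint_vel': array([-0.0001, -0.0023, -0.0004, -0.0013,  0.0005,  0.    ]), 'joint_torque': array([ -0.0011, -51.5086, -36.733 ,  -0.0001,   0.0128,  -0.    ]), 'tool_pos': array([0.2858, 0.6107, 0.2157]), 'tcp_rot': array([-1.5455,  0.3438, -0.343 ]), 'wrist_force': array([ 0.0487, -0.0556,  0.5081]), 'torque': array([ 0.0312, -0.0013, -0.0225]), 'width': 0.9993259194493307}
[[ 0.9057 -0.001   0.4239]
 [-0.4239 -0.002   0.9057]
 [-0.     -1.     -0.0022]]
top [ 0.2928 -0.0329  1.0927] [[ 0.0124 -0.9869  0.1607]
 [-0.9999 -0.0107  0.0116]
 [-0.0098 -0.1608 -0.9869]] [[446.1967   0.     274.7231]
 [  0.     446.1967 203.2882]
 [  0.       0.       1.    ]]
big 0.95 [0.2997 0.2968 0.0015]
big 0.8 [0.5505 0.2849 0.0293]
mid_grip 0.75 [ 0.5571 -0.0338  0.0047]
small_grip 0.66 [ 0.5665 -0.3276  0.0491]
full 0.8 [ 0.5212 -0.171   0.033 ]
side [ 0.0799 -0.6235  0.4649] [[ 0.8466 -0.2333  0.4784]
 [-0.532  -0.3958  0.7486]
 [ 0.0147 -0.8882 -0.4592]] [[400.4524   0.     274.1555]
 [  0.     400.4524 209.3109]
 [  0.       0.       1.    ]]
big 0.85 [0.5473 0.2854 0.0483]
big 0.69 [0.296  0.2788 0.0208]
mid_grip 0.58 [ 0.5408 -0.0365  0.0324]
small_grip 0.63 [ 0.5592 -0.3319  0.0541]
full 0.92 [ 0.5143 -0.1856  0.0408]
```

View pics/top0.png

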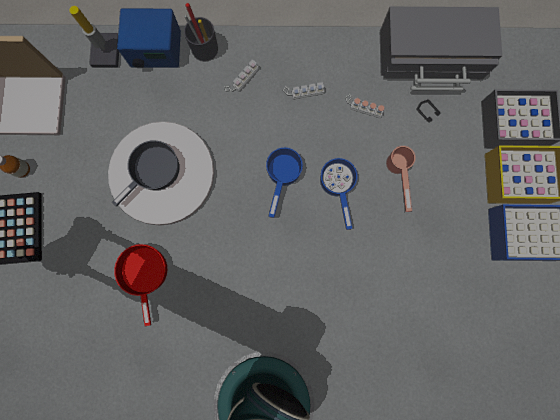

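View pics/side0.png

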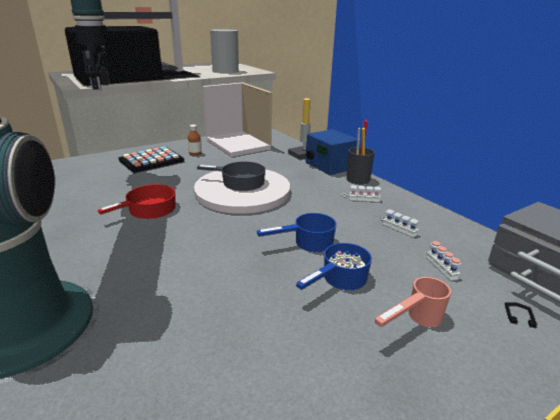

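The top view shows the big pan at (153,165) on the stand with its handle end at (118,203). The empty blue pan is at (284,165), handle end (274,215). The full pan is at (339,177), the pink pan at (402,158), handle end (407,208), and the red decoy at (140,268). Next I'll fit the geometry.

```bash
cat > fit.py <<'E'
from h import *
from scipy.optimize import least_squares
def model_fit(P,zr,rad,c0,th0,off=0.0):
    # points with z near rim top zr
    m=(abs(P[:,2]-zr)<0.006)&(np.hypot(*(P[:,:2]-c0).T)<0.17)
    Q=P[m][:,:2]
    def res(x):
        c=x[:2];d=Q-c;r=np.hypot(*d.T)
        h=np.array([np.cos(x[2]),np.sin(x[2])]);l=d@h;t=d@[-h[1],h[0]]
        ring=abs(r-(rad-.0015))
        bar=np.where((l>rad-.002)&(l<.135),np.maximum(abs(t)-.004,0),1)+0*l
        return np.minimum(np.minimum(ring,bar),0.02)
    best=None
    for dth in np.linspace(-.5,.5,11):
        s=least_squares(res,[*c0,th0+dth],loss='soft_l1',f_scale=.003,x_scale=[.01,.01,.1],diff_step=1e-4)
        if best is None or s.cost<best.cost: best=s
    # handle direction refine
    x=best.x;d=Q-x[:2];r=np.hypot(*d.T);h=np.array([np.cos(x[2]),np.sin(x[2])])
    b=(r>rad+.012)&(r<.125)&(d@h>0)&(abs(d@[-h[1],h[0]])<.015)
    hm=Q[b].mean(0)-x[:2] if b.sum() else h
    end=np.percentile((d@h)[(abs(d@[-h[1],h[0]])<.01)],99.5)
    return x,len(Q),best.cost,np.arctan2(hm[1],hm[0]),end,b.sum()
E
python3 - <<'E'
from fit import *
for c in ['top0','side0']:
    P=np.load(c+'.npz')['cl'].reshape(-1,3)
    for n,zr,rad,c0,a in [('big',.065,.06,(.55,.28),np.radians(145)),('mid',.05,.044,(.555,-.035),np.pi),('small',.06,.029,(.57,-.325),np.pi),('full',.05,.044,(.52,-.175),np.pi)]:
        x,n_,co,th,end,nb=model_fit(P,zr,rad,np.array(c0),a); print(c,n,x.round(4),np.degrees(x[2]).round(1),'hdl',np.degrees(th).round(1),end.round(3),n_,nb,co)
E
```

```text
top0 big [ 0.5506  0.2712 -3.8687] -221.7 hdl 138.4 0.13 471 146 0.0003934618914468837
top0 mid [ 0.5562 -0.0411  2.9079] 166.6 hdl 166.7 0.129 578 169 0.010711123401500582
top0 small [ 0.5752 -0.3232  3.2111] 184.0 hdl -176.1 0.129 388 223 0.00030227165375133085
top0 full [ 0.5313 -0.1718  3.319 ] 190.2 hdl -169.9 0.129 756 177 0.019072713248098477
side0 big [0.5503 0.2696 2.4343] 139.5 hdl 140.0 0.129 331 76 0.0003478264152464215
side0 mid [ 0.5561 -0.0431  2.92  ] 167.3 hdl 168.1 0.129 810 180 0.016365307618498814
side0 small [ 0.5749 -0.3253  3.2234] 184.7 hdl -174.9 0.129 830 422 0.0005209619629686774
side0 full [ 0.531  -0.1741  3.3305] 190.8 hdl -168.8 0.129 1348 254 0.0350001537674169
```

```bash
cat > plan.py <<'E'
from h import *
import sys
# target xyz(m) and yaw of tool z (deg)
def plan(x,y,z,yaw):
    s=bot.read_state();M=R.from_rotvec(s['tcp_rot']).as_matrix()
    a=np.radians(yaw);zt=np.array([np.cos(a),np.sin(a),0]);yt=np.array([0,0,-1.]);T=np.stack([np.cross(yt,zt),yt,zt],1)
    rv=R.from_matrix(M.T@T).as_rotvec()
    d=np.array([x,y,z])-s['tool_pos']
    print('t',round(s['time'],2),'pos',s['tool_pos'].round(4),'F',np.round(s['wrist_force'],1),'q6',s['q'][5].round(2),'w',round(s['width'],3))
    print('turn',rv.round(3),'slide AFTER turn',(1e3*T.T@d).round(1),'slide in current',(1e3*M.T@d).round(1))
plan(*map(float,sys.argv[1:5]))
E
echo
```

Emit:
jog_arm --turn '[[0,-0.15,0],[0,-0.065,0],[0,0,0],[0,0,0],[0,0,0]]' --slide '[[0,0,0],[0,0,0],[22,0,-41],[22,0,-41],[22,0,-41]]' --grip '[60,60,60,60,60]' --newtons 40

```text
time: 1.0
tool_pos: [0.3235, 0.4756, 0.2168]
tcp_rot: [-1.564, 0.174, -0.174]
wrist_force: [0.8, 0.4, 0.7]
width: 0.602
```

Emit:
jog_arm --turn '[[0,0,0],[0,0,0],[0,0,0],[0,0,0],[0,0,0]]' --slide '[[22,0,-41],[22,0,-41],[22,0,-41],[22,0,-41],[22,0,-41]]' --grip '[60,60,60,60,60]'

```text
time: 1.5
tool_pos: [0.3856, 0.2509, 0.2174]
tcp_rot: [-1.563, 0.174, -0.175]
wrist_force: [1.2, -0.6, 0.2]
width: 0.595
```

```bash
python3 plan.py .4585 -.020 .12 77.3
```

```text
t 1.5 pos [0.3856 0.2509 0.2174] F [ 1.2 -0.6  0.2] q6 -0.83 w 0.595
turn [-0.001 -0.001  0.001] slide AFTER turn [ 130.7   97.4 -248.2] slide in current [ 130.8   97.3 -248.2]
```

Emit:
jog_arm --turn '[[0,0,0],[0,0,0],[0,0,0],[0,0,0],[0,0,0]]' --slide '[[22,5,-41],[22,10,-42],[22,20,-41],[22,20,-42],[22,20,-41]]' --grip '[60,60,60,60,60]'

```text
time: 2.0
tool_pos: [0.4468, 0.0269, 0.1431]
tcp_rot: [-1.563, 0.173, -0.177]
wrist_force: [1.0, 1.3, 1.0]
width: 0.597
```

Emit:
jog_arm --turn '[[0,0,0],[0,0,0]]' --slide '[[21,20,-41],[0,0,0]]' --grip '[60,60]'

```text
time: 2.2
tool_pos: [0.4565, -0.0202, 0.1208]
tcp_rot: [-1.565, 0.182, -0.177]
wrist_force: [-0.6, 0.4, -0.6]
width: 0.601
```

```bash
python3 plan.py .4585 -.020 .043 77.3; python3 -c "
from h import *
p=shot('wrist','w1')"
```

```text
t 2.2 pos [ 0.4565 -0.0202  0.1208] F [-0.6  0.4 -0.6] q6 -1.44 w 0.601
turn [ 0.002 -0.007 -0.003] slide AFTER turn [ 1.9 77.8  0.6] slide in current [ 2.1 77.8  0.8]
```

View pics/w1.png

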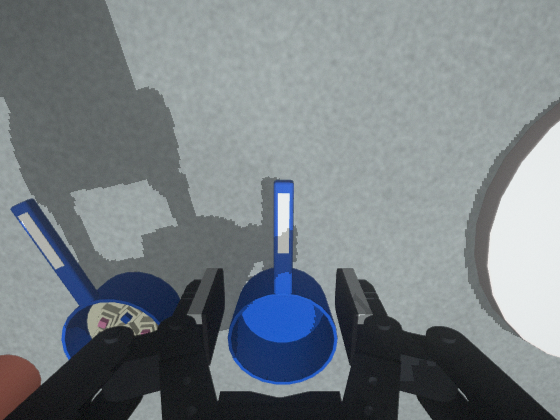

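The wrist view shows the handle (283,230) centred between the fingers. Going down.

Emit:
jog_arm --turn '[[0,0,0],[0,0,0],[0,0,0],[0,0,0],[0,0,0]]' --slide '[[1,25,0.5],[1,30,0],[0,23,0],[0,0,0],[0,0,0]]' --grip '[60,60,60,40,10]' --newtons 40

```text
time: 2.75
tool_pos: [0.4598, -0.0146, 0.0458]
tcp_rot: [-1.564, 0.174, -0.174]
wrist_force: [0.6, 0.0, -0.1]
width: 0.269
```

Emit:
jog_arm --turn '[[0,0,0],[0,0,0],[0,0,0],[0,0,0]]' --slide '[[0,0,0],[0,0,0],[0,0,0],[0,0,0]]' --grip '[0,0,0,0]' --newtons 60

```text
time: 3.15
tool_pos: [0.4603, -0.0156, 0.046]
tcp_rot: [-1.564, 0.174, -0.176]
wrist_force: [-0.9, -0.0, -0.3]
width: 0.002
```

Emit:
jog_arm --turn '[[0,0,0],[0,0,0],[0,0,0],[0,0,0],[0,0,0]]' --slide '[[0,-10,0],[0,-30,0],[0,-40,0],[0,-40,0],[0,0,0]]' --grip '[0,0,0,0,0]'

```text
time: 3.65
tool_pos: [0.4646, -0.0161, 0.1726]
tcp_rot: [-1.563, 0.165, -0.185]
wrist_force: [0.7, 1.0, -0.5]
width: -0.001
```

```bash
python3 plan.py .4507 .2634 .16 94; python3 -c "
from h import *
p=shot('wrist','w2');p=shot('side','s2')"
```

```text
t 3.65 pos [ 0.4646 -0.0161  0.1726] F [ 0.7  1.  -0.5] q6 -1.44 w -0.001
turn [ 0.    -0.293  0.013] slide AFTER turn [  5.6  12.6 279.8] slide in current [-75.5  12.1 269.5]
```

View pics/s2.png

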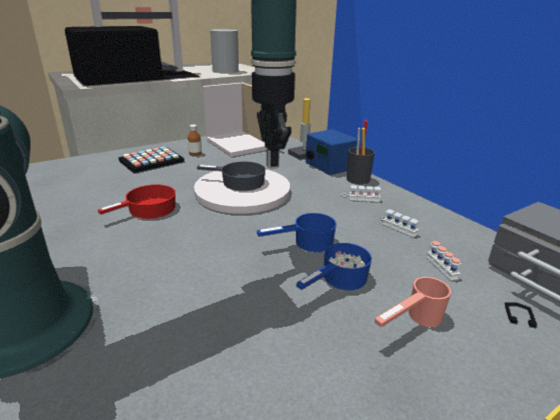

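```bash
python3 -c "
from h import *
s=bot.read_state();print(s['time'],s['tool_pos'],s['q'],s['width'])
for c in ['side','top']:
    p=shot(c,c+'3');q=rot(p).T@(s['tool_pos']-np.array(p['position']));q=np.array(p['intrinsics'])@q;print(q[:2]/q[2],q[2])
    print(p['depth'][150,275])
    for t in ['mid_grip']:
        for r in nets.search_frame(t,p): print(t,r['conf'],w(p,r['xyz']))
"
```

```text
3.75 [ 0.46089293 -0.01576054  0.16727536] [-8.81808301e-02 -1.13111374e-01  2.10217231e+00 -3.03778934e-05
  1.14850528e+00 -1.43599016e+00] -0.0041224129648120235
[271.51671082 175.64475721] 0.7738512154399301
0.7166451
mid_grip 0.72 [ 0.54342775 -0.03170396  0.03420198]
[271.87330567 195.10214632] 0.9405464529573571
0.54710466
mid_grip 0.62 [ 0.45111632 -0.01395017  0.05085015]
```

View pics/top3.png

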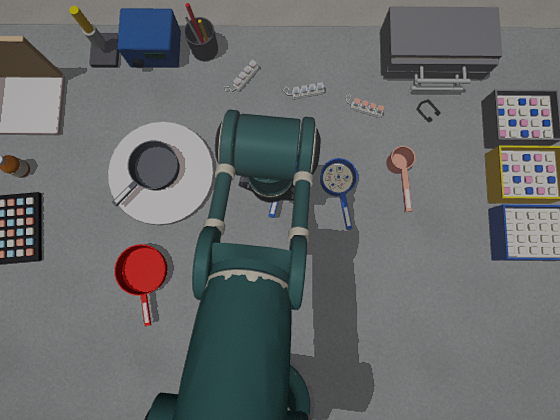

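View pics/w2.png

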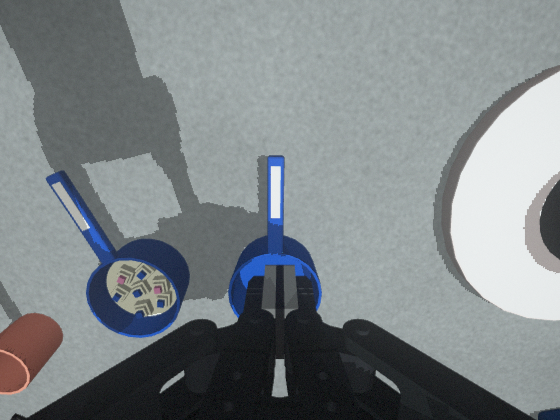

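```bash
python3 -c "
from fit import *
s=bot.read_state();M=R.from_rotvec(s['tcp_rot']).as_matrix();print(s['tool_pos'],M.round(3))
p=shot('wrist','w4');print('cam',p['position'],rot(p).round(3))
K=np.array(p['intrinsics'])
def pr(x):
    q=K@(rot(p).T@(np.array(x)-np.array(p['position'])));return (q[:2]/q[2]).round(0)
print('tcp',pr(s['tool_pos']),'tip',pr(s['tool_pos']+M[:,1]*.017),'below z.05',pr([*s['tool_pos'][:2],.05]))
C=cloud(p)
for u,v in [(276,160),(276,200),(276,235),(280,285),(305,290)]: print((u,v),C[v,u],p['depth'][v,u])
P=C.reshape(-1,3)
print(model_fit(P,.05,.044,np.array((.556,-.041)),2.92))
p=shot('side','s4');P=cloud(p).reshape(-1,3)
print(model_fit(P,.05,.044,np.array((.556,-.041)),2.92))
"
```

```text
[ 0.45829145 -0.01549163  0.16359166] [[ 0.975 -0.003  0.221]
 [-0.221  0.     0.975]
 [-0.003 -1.    -0.   ]]
cam [0.37780221 0.00394276 0.32015806] [[ 0.221  0.925  0.309]
 [ 0.975 -0.209 -0.071]
 [-0.001  0.318 -0.948]]
tcp [277. 269.] tip [278. 255.] below z.05 [278. 204.]
(276, 160) [ 0.43140201 -0.01183907 -0.00172002] 0.32293156
(276, 200) [ 0.4545332  -0.01658984  0.05071098] 0.28070894
(276, 235) [ 0.48468722 -0.0235242   0.05021167] 0.29100633
(280, 285) [ 0.44674697 -0.0115688   0.19957976] 0.13677636
(305, 290) [ 0.45285328 -0.00248342  0.19678158] 0.14067219
(array([ 0.55561012, -0.03998629,  2.9087218 ]), 3852, np.float64(0.09027866533024012), np.float64(2.9085607311362245), np.float64(0.12936357774002957), np.int64(1287))
(array([ 0.55609953, -0.04310754,  2.92422973]), 866, np.float64(0.019465794082642734), np.float64(2.9354582324074125), np.float64(0.1293737400497184), np.int64(180))
```

```bash
python3 -c "
import cv2;a=cv2.imread('pics/s4.png')[90:290,180:420];cv2.imwrite('pics/s4z.png',cv2.resize(a,None,fx=3,fy=3))"
```

```text
(no output)
```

View pics/s4z.png

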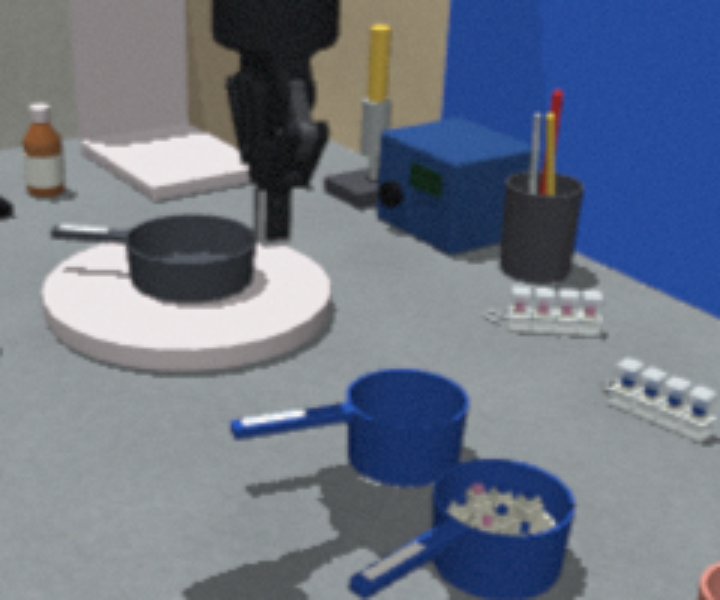

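```bash
python3 -c "
from h import *
s=bot.read_state();print(s['time'],s['tool_pos'])
for c in ['side','wrist']:
    p=shot(c,c+'5');P=cloud(p);s=bot.read_state()
    K=np.array(p['intrinsics']);M=R.from_rotvec(s['tcp_rot']).as_matrix()
    for o in (0,.017):
        q=K@(rot(p).T@(s['tool_pos']+M[:,1]*o-np.array(p['position'])));print(c,o,q[:2]/q[2])
    m=(np.hypot(P[...,0]-s['tool_pos'][0],P[...,1]-s['tool_pos'][1])<.04)&(P[...,2]>.1)&(P[...,2]<.3)
    z=P[m][:,2];print(c,m.sum(),np.percentile(z,[0,1,5,20,50]))
    idx=np.argsort(z)[:5];print(P[m][idx])
print(s['tool_pos'],s['width'])
"
```

```text
4.05 [ 0.45856017 -0.01549569  0.16369346]
side 0 [270.46748254 177.46914018]
side 0.017 [270.35586848 185.51962917]
side 971 [0.17777812 0.18038535 0.18861091 0.21079375 0.24994381]
[[ 0.45445736 -0.0204245   0.17777812]
 [ 0.45154136 -0.02152358  0.17875398]
 [ 0.46570239 -0.02399402  0.17880017]
 [ 0.44980335 -0.02072877  0.1788279 ]
 [ 0.46006553 -0.02219067  0.17930685]]
wrist 0 [277.52915055 269.97488257]
wrist 0.017 [277.7120434  255.30146181]
wrist 29402 [0.18093065 0.18757789 0.20226962 0.22765394 0.23893463]
[[ 0.44763883 -0.01352583  0.18093065]
 [ 0.44659725 -0.0178977   0.18103348]
 [ 0.44715818 -0.01525757  0.18110065]
 [ 0.44739484 -0.01392726  0.18122181]
 [ 0.44926109 -0.00560661  0.18124661]]
[ 0.45892985 -0.01550467  0.16409478] -0.00010469034813592939
```

```bash
python3 -c "
import cv2;a=cv2.imread('pics/wrist5.png')[200:420,150:410];cv2.imwrite('pics/w5z.png',cv2.resize(a,None,fx=2.7,fy=2.7))
a=cv2.imread('pics/side5.png')[60:220,180:380];cv2.imwrite('pics/s5z.png',cv2.resize(a,None,fx=3.5,fy=3.5))"
```

```text
(no output)
```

View pics/w5z.png

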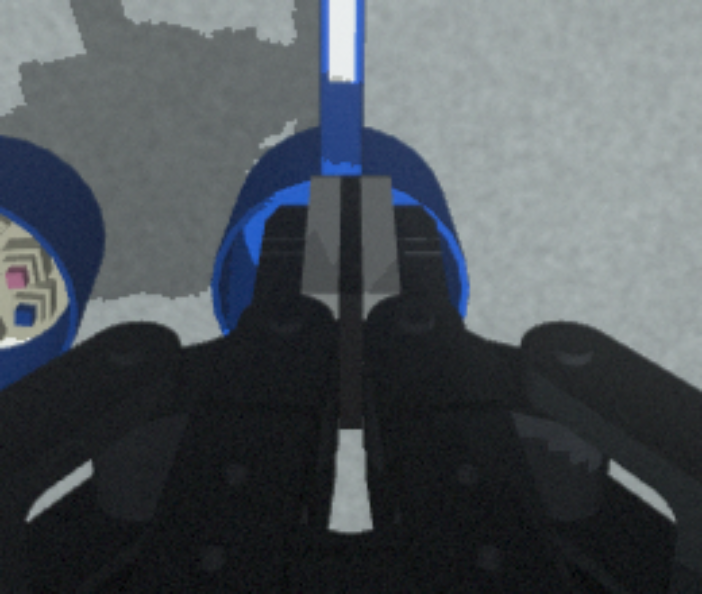

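View pics/s5z.png

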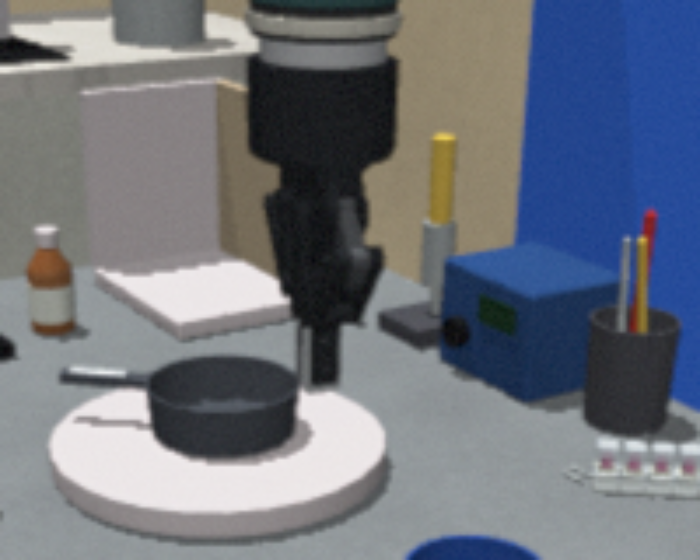

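Both cameras put the fingertips at z ≈ 0.178 while the reported TCP is 0.164. They are therefore 14 mm *behind* the TCP, not 17 mm ahead of it, so the jaws shut just above the handle and nothing moved. I'll correct by 31 mm and check the tips again on the way down.

Emit:
jog_arm --turn '[[0,0,0],[0,0,0],[0,0,0],[0,0,0],[0,0,0]]' --slide '[[0,0,-3],[0,25,0],[0,35,0],[0,30,0],[0,0,0]]' --grip '[60,60,60,60,60]'

```text
time: 4.65
tool_pos: [0.4545, -0.0183, 0.0708]
tcp_rot: [-1.564, 0.183, -0.167]
wrist_force: [-0.3, -0.3, 0.7]
width: 0.598
```

Emit:
jog_arm --turn '[[0,0,0],[0,0,0]]' --slide '[[0,0,0],[0,0,0]]' --grip '[60,60]'

```text
time: 4.85
tool_pos: [0.4606, -0.0187, 0.0769]
tcp_rot: [-1.564, 0.173, -0.177]
wrist_force: [0.0, -0.2, 0.1]
width: 0.6
```

```bash
cat > tips.py <<'E'
from h import *
import sys
n=sys.argv[1]
for c in ['side','wrist']:
    p=shot(c,c+n);P=cloud(p);s=bot.read_state();I=p['img'].astype(int)
    dark=(I.max(-1)-I.min(-1)<25)&(I.max(-1)<170)
    M=R.from_rotvec(s['tcp_rot']).as_matrix();L=(P-s['tool_pos'])@M
    m=dark&(abs(L[...,0])<.016)&(abs(L[...,2])<.06)&(L[...,1]<.02)&(L[...,1]>-.06)&(P[...,2]>.01)
    y=L[m][:,1]
    print(c,m.sum(),'tip ahead of TCP mm',(1e3*np.percentile(y,[80,95,99,100])).round(1) if m.any() else '')
print(s['tool_pos'],s['width'],s['wrist_force'])
E
python3 tips.py 6
```

```text
side 358 tip ahead of TCP mm [-27.  -20.3 -18.2 -16.5]
wrist 5381 tip ahead of TCP mm [-30.7 -22.7 -19.  -16.3]
[ 0.46083208 -0.01870725  0.07718737] 0.5967875308173437 [0.5886121  0.14155032 0.41016492]
```

View pics/side6.png

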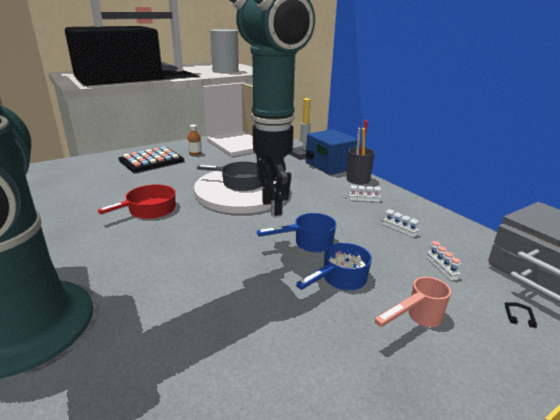

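View pics/wrist6.png

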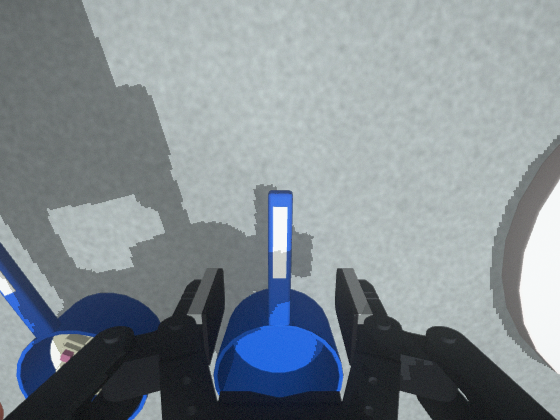

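The fingertips are still about 45 mm above the handle, and the handle at (281,250) is centred. This agrees with the offset, so I'll descend 63 mm more.

Emit:
jog_arm --turn '[[0,0,0],[0,0,0],[0,0,0],[0,0,0],[0,0,0]]' --slide '[[0,25,0],[0,20,0],[0,10,0],[0,8,0],[0,0,0]]' --grip '[60,60,60,60,60]'

```text
time: 5.45
tool_pos: [0.4588, -0.0185, 0.0119]
tcp_rot: [-1.564, 0.175, -0.174]
wrist_force: [0.2, -0.5, -0.3]
width: 0.605
```

Emit:
jog_arm --turn '[[0,0,0],[0,0,0],[0,0,0],[0,0,0],[0,0,0]]' --slide '[[0,0,0],[0,0,0],[0,0,0],[0,0,0],[0,0,0]]' --grip '[40,20,0,0,0]' --newtons 60

```text
time: 5.95
tool_pos: [0.4597, -0.0186, 0.0128]
tcp_rot: [-1.564, 0.174, -0.176]
wrist_force: [0.5, -0.1, 2.7]
width: 0.148
```

```bash
python3 tips.py 7
```

```text
side 192 tip ahead of TCP mm [-25.2 -17.1 -14.9 -13.8]
wrist 4503 tip ahead of TCP mm [-33.3 -23.2 -19.7 -17. ]
[ 0.45964087 -0.018579    0.01269282] 0.15010292420691532 [-0.86166664 -0.12177344  2.67203258]
```

View pics/wrist7.png

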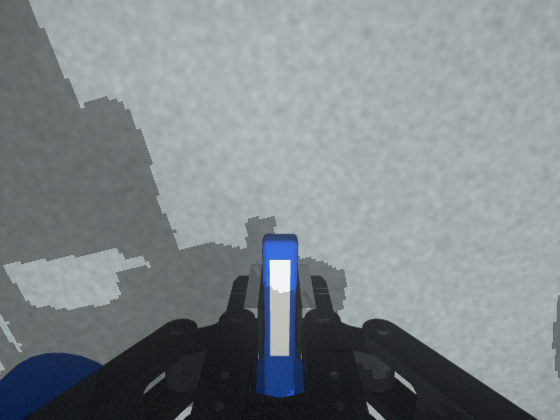

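The handle is gripped (width 0.15). Lifting.

Emit:
jog_arm --turn '[[0,0,0],[0,0,0],[0,0,0],[0,0,0],[0,0,0]]' --slide '[[0,-15,0],[0,-30,0],[0,-35,0],[0,-40,0],[0,0,0]]' --grip '[0,0,0,0,0]'

```text
time: 6.55
tool_pos: [0.4632, -0.0189, 0.1376]
tcp_rot: [-1.563, 0.167, -0.183]
wrist_force: [0.5, -0.8, -0.7]
width: 0.149
```

```bash
python3 plan.py .4507 .2634 .133 94; python3 tips.py 8
```

```text
t 6.55 pos [ 0.4632 -0.0189  0.1376] F [ 0.5 -0.8 -0.7] q6 -1.44 w 0.149
turn [ 0.    -0.293  0.01 ] slide AFTER turn [  7.3   4.6 282.4] slide in current [-74.5   4.2 272.5]
side 247 tip ahead of TCP mm [-29.1 -20.5 -18.6 -17.7]
wrist 3802 tip ahead of TCP mm [-33.6 -24.8 -21.6 -19.5]
[ 0.45920345 -0.01847104  0.13254346] 0.14919944136313656 [-0.83528439  0.44346219 -2.61898295]
```

View pics/side8.png

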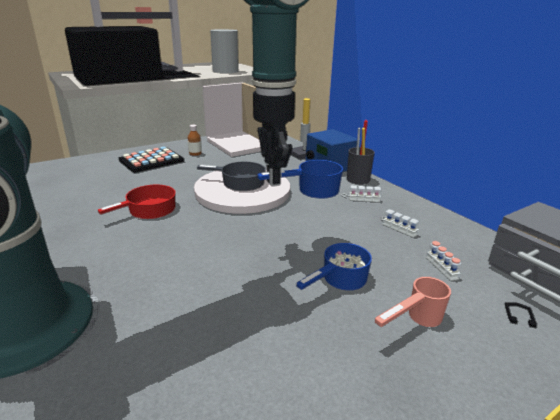

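```bash
cat > held.py <<'E'
from fit import *
import sys
n,zr,rad,cx,cy,th,col=sys.argv[1:8]; zr,rad,cx,cy,th=map(float,(zr,rad,cx,cy,th))
for c in ['side','top','wrist']:
    p=shot(c,c+n);P=cloud(p);I=p['img'].astype(int)
    m=(I[...,2]>I[...,0]+30) if col=='b' else (I[...,0]>I[...,2]+30)
    d=P[...,:2]-[cx,cy];m&=(np.hypot(d[...,0],d[...,1])<.17)&(P[...,2]>zr-.065)&(P[...,2]<zr+.03)
    Q=P[m]
    if len(Q)<50: print(c,'few');continue
    a=np.radians(th);h=[np.cos(a),np.sin(a)];l=(Q[:,:2]-[cx,cy])@h
    out=[]
    for b in np.arange(-.05,.14,.02):
        k=(l>=b)&(l<b+.02)
        out.append((round(b+.01,2),round(float(np.percentile(Q[k,2],97)),4)) if k.sum()>5 else None)
    print(c,out)
    try:
        x,N,co,t,e,nb=model_fit(Q,zr,rad,np.array([cx,cy]),a);print('  fit',x[:2].round(4),np.degrees(t).round(1)%360,e.round(3),N,nb)
    except Exception as e: print(e)
s=bot.read_state();print(s['tool_pos'],s['time'])
E
python3 held.py 9 .17 .044 .556 -.041 167 b
```

```text
side [(np.float64(-0.04), 0.1684), (np.float64(-0.02), 0.1681), (np.float64(-0.0), 0.1683), (np.float64(0.02), 0.1683), (np.float64(0.04), 0.1691), (np.float64(0.06), 0.17), (np.float64(0.08), 0.17), None, (np.float64(0.12), 0.1703), None]
  fit [ 0.5557 -0.0427] 169.2 0.13 383 96
top few
wrist [None, None, None, None, (np.float64(0.04), 0.152), (np.float64(0.06), 0.1667), (np.float64(0.08), 0.167), (np.float64(0.1), 0.1675), (np.float64(0.12), 0.1676), (np.float64(0.14), 0.1675)]
  fit [ 0.5415 -0.0365] 167.1 0.117 3200 2434
[ 0.45694494 -0.01826269  0.12985924] 6.8
```

Emit:
jog_arm --turn '[[0,-0.145,0],[0,-0.145,0],[0,0,0],[0,0,0],[0,0,0]]' --slide '[[0,0,0],[0,0,0],[2,0,35],[2,0,42],[2,0,45]]' --grip '[0,0,0,0,0]'

```text
time: 7.3
tool_pos: [0.4552, 0.1041, 0.13]
tcp_rot: [-1.571, -0.048, 0.054]
wrist_force: [0.3, -0.6, 0.1]
width: 0.15
```

Emit:
jog_arm --turn '[[0,0,0],[0,0,0],[0,0,0],[0,0,0],[0,0,0]]' --slide '[[2,0,45],[2,0,45],[2,0,42],[0,0,29],[0,0,0]]' --grip '[0,0,0,0,0]'

```text
time: 7.8
tool_pos: [0.4504, 0.2674, 0.13]
tcp_rot: [-1.57, -0.053, 0.058]
wrist_force: [0.0, 0.2, -1.2]
width: 0.142
```

Emit:
jog_arm --turn '[[0,0,0],[0,0,0]]' --slide '[[0,0,0],[0,0,0]]' --grip '[0,0]'

```text
time: 8.0
tool_pos: [0.451, 0.2634, 0.1307]
tcp_rot: [-1.572, -0.05, 0.055]
wrist_force: [0.1, -0.1, -2.0]
width: 0.148
```

```bash
python3 plan.py .450 .265 .133 94; python3 held.py 10 .17 .044 .551 .27 184 b
```

```text
t 8.0 pos [0.451  0.2634 0.1307] F [ 0.1 -0.1 -2. ] q6 -1.16 w 0.148
turn [ 0.002 -0.003 -0.003] slide AFTER turn [-0.9 -2.3  1.7] slide in current [-0.9 -2.3  1.7]
side [(np.float64(-0.04), 0.1661), (np.float64(-0.02), 0.1665), (np.float64(-0.0), 0.1663), (np.float64(0.02), 0.1669), (np.float64(0.04), 0.1668), (np.float64(0.06), 0.168), (np.float64(0.08), 0.1683), None, (np.float64(0.12), 0.1682), None]
  fit [0.5501 0.2678] 186.3 0.129 163 43
top [(np.float64(-0.04), 0.1675), (np.float64(-0.02), 0.1667), (np.float64(-0.0), 0.167), (np.float64(0.02), 0.1675), (np.float64(0.04), 0.1692), (np.float64(0.06), 0.1697), None, None, (np.float64(0.12), 0.1708), None]
  fit [0.5507 0.2691] 184.5 0.129 265 40
wrist [None, None, None, None, (np.float64(0.04), 0.1532), (np.float64(0.06), 0.1679), (np.float64(0.08), 0.1684), (np.float64(0.1), 0.1684), (np.float64(0.12), 0.1688), (np.float64(0.14), 0.1678)]
  fit [0.5376 0.27  ] 183.6 0.117 3245 2455
[0.45186855 0.26339858 0.13171448] 8.15
```

View pics/side10.png

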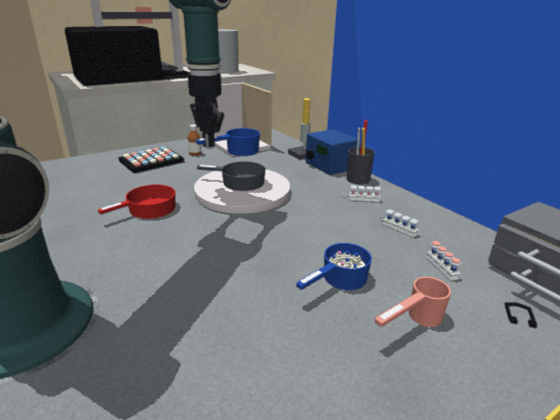

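View pics/top10.png

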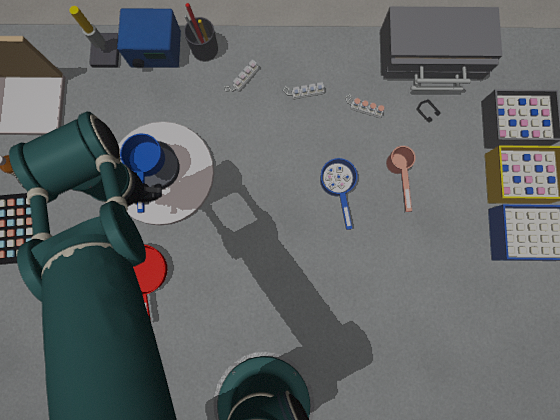

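The blue pan is level and about 2 mm short in y. I'll correct that and lower it about 88 mm.

Emit:
jog_arm --turn '[[0,0,0],[0,0,0],[0,0,0],[0,0,0],[0,0,0]]' --slide '[[0,15,2],[0,25,0],[0,20,0],[0,12,0],[0,0,0]]' --grip '[0,0,0,0,0]'

```text
time: 8.65
tool_pos: [0.4498, 0.2653, 0.0574]
tcp_rot: [-1.572, -0.049, 0.056]
wrist_force: [0.2, 0.2, -1.6]
width: 0.148
```

Emit:
jog_arm --turn '[[0,0,0],[0,0,0],[0,0,0],[0,0,0],[0,0,0]]' --slide '[[0,6,0],[0,4,0],[0,3,0],[0,0,0],[0,0,0]]' --grip '[0,0,0,0,0]'

```text
time: 9.15
tool_pos: [0.452, 0.2668, 0.0475]
tcp_rot: [-1.57, -0.053, 0.052]
wrist_force: [-0.6, 0.4, -0.9]
width: 0.147
```

```bash
python3 plan.py .450 .265 .043 94; python3 held.py 11 .08 .044 .551 .27 184 b
```

```text
t 9.15 pos [0.452  0.2668 0.0475] F [-0.6  0.4 -0.9] q6 -1.15 w 0.147
turn [-0.    -0.003  0.001] slide AFTER turn [-2.2  4.5 -1.7] slide in current [-2.2  4.5 -1.7]
side [(np.float64(-0.04), 0.0839), (np.float64(-0.02), 0.0839), (np.float64(-0.0), 0.0828), (np.float64(0.02), 0.0842), (np.float64(0.04), 0.0846), (np.float64(0.06), 0.0853), (np.float64(0.08), 0.0877), None, (np.float64(0.12), 0.0859), None]
  fit [0.5511 0.271 ] 186.4 0.13 340 63
top [(np.float64(-0.04), 0.0849), (np.float64(-0.02), 0.0833), (np.float64(-0.0), 0.0812), (np.float64(0.02), 0.0848), (np.float64(0.04), 0.0871), (np.float64(0.06), 0.0867), None, None, (np.float64(0.12), 0.087), None]
  fit [0.551  0.2728] 185.2 0.127 235 35
wrist [None, None, None, None, (np.float64(0.04), 0.0696), (np.float64(0.06), 0.0841), (np.float64(0.08), 0.0844), (np.float64(0.1), 0.0846), (np.float64(0.12), 0.0848), (np.float64(0.14), 0.0842)]
  fit [0.5382 0.2736] 183.7 0.118 3347 2564
[0.45209037 0.26682271 0.04752008] 9.3
```

View pics/side11.png

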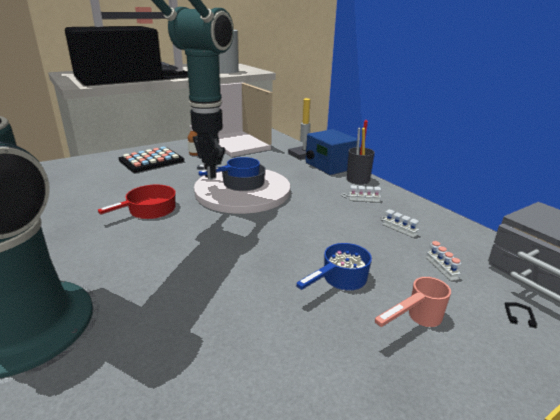

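Emit:
jog_arm --turn '[[0,0,0],[0,0,0],[0,0,0],[0,0,0]]' --slide '[[-0.5,2,-1],[0,2,0],[0,0.5,0],[0,0,0]]' --grip '[0,0,0,0]'

```text
time: 9.7
tool_pos: [0.4513, 0.2656, 0.0426]
tcp_rot: [-1.57, -0.053, 0.053]
wrist_force: [-0.5, -0.4, -0.2]
width: 0.151
```

```bash
python3 plan.py .450 .265 .043 94; python3 held.py 12 .08 .044 .551 .27 184 b
```

```text
t 9.7 pos [0.4513 0.2656 0.0426] F [-0.5 -0.4 -0.2] q6 -1.15 w 0.151
turn [ 0.    -0.003 -0.   ] slide AFTER turn [-1.4 -0.4 -0.5] slide in current [-1.4 -0.4 -0.5]
side [(np.float64(-0.04), 0.0798), (np.float64(-0.02), 0.0791), (np.float64(-0.0), 0.0798), (np.float64(0.02), 0.0798), (np.float64(0.04), 0.0799), (np.float64(0.06), 0.0814), (np.float64(0.08), 0.0797), None, (np.float64(0.12), 0.0805), None]
  fit [0.5505 0.2699] 185.9 0.13 233 57
top [(np.float64(-0.04), 0.0806), (np.float64(-0.02), 0.0795), (np.float64(-0.0), 0.0781), (np.float64(0.02), 0.0796), (np.float64(0.04), 0.0825), (np.float64(0.06), 0.0823), None, None, (np.float64(0.12), 0.0829), None]
  fit [0.5504 0.2716] 184.8 0.128 214 35
wrist [None, None, None, None, (np.float64(0.04), 0.0647), (np.float64(0.06), 0.0796), (np.float64(0.08), 0.0796), (np.float64(0.1), 0.0797), (np.float64(0.12), 0.0799), (np.float64(0.14), 0.079)]
  fit [0.5372 0.2724] 183.7 0.117 3282 2493
[0.45145072 0.26567081 0.0427271 ] 9.85
```

Centred, with the rim at 0.080 (0.079 expected). Releasing and retreating.

Emit:
jog_arm --turn '[[0,0,0],[0,0,0],[0,0,0],[0,0,0],[0,0,0]]' --slide '[[0,0.8,0],[0,0,0],[0,0,0],[0,0,0],[0,0,0]]' --grip '[0,20,35,45,45]'

```text
time: 10.35
tool_pos: [0.4515, 0.2657, 0.0419]
tcp_rot: [-1.57, -0.053, 0.053]
wrist_force: [-0.2, 0.1, 0.2]
width: 0.447
```

Emit:
jog_arm --turn '[[0,0,0],[0,0,0],[0,0,0],[0,0,0],[0,0,0]]' --slide '[[0,-15,0],[0,-25,0],[0,-40,0],[0,-40,0],[0,0,-30]]' --grip '[45,45,45,45,45]'

```text
time: 10.85
tool_pos: [0.4581, 0.2397, 0.1691]
tcp_rot: [-1.564, -0.065, 0.045]
wrist_force: [0.6, -0.3, 0.2]
width: 0.45
```

Emit:
jog_arm --turn '[[0,0,0],[0,0,0],[0,0,0],[0,0,0],[0,0,0]]' --slide '[[0,0,-40],[0,0,-42],[0,0,-45],[0,0,-45],[0,0,-45]]' --grip '[60,60,60,60,60]'

```text
time: 11.35
tool_pos: [0.4679, 0.0176, 0.1621]
tcp_rot: [-1.57, -0.054, 0.052]
wrist_force: [1.0, -0.6, 0.1]
width: 0.598
```

```bash
python3 plan.py .475 -.332 .16 94.5; python3 held.py 13 .08 .044 .551 .27 184 b; python3 - <<'E'
from fit import *
for c in ['side','top']:
    p=shot(c,c+'14');P=cloud(p).reshape(-1,3);I=p['img'].astype(int).reshape(-1,3)
    m=(I.max(-1)-I.min(-1)<25)&(I.max(-1)<140)
    for nm,Q,zr,rad,c0,a in [('big',P[m],.065,.06,(.55,.27),2.43),('small',P,.06,.029,(.575,-.324),3.22),('full',P,.05,.044,(.531,-.173),3.325)]:
        x,N,co,t,e,nb=model_fit(Q,zr,rad,np.array(c0),a);print(c,nm,x[:2].round(4),np.degrees(t).round(1)%360,e.round(3),N,nb)
E
```

```text
t 11.35 pos [0.4679 0.0176 0.1621] F [ 1.  -0.6  0.1] q6 -1.65 w 0.598
turn [ 0.    -0.011  0.001] slide AFTER turn [ -20.4    2.1 -349. ] slide in current [ -16.6    2.1 -349.2]
side [(np.float64(-0.04), 0.0794), (np.float64(-0.02), 0.0792), (np.float64(-0.0), 0.0799), (np.float64(0.02), 0.079), (np.float64(0.04), 0.0797), (np.float64(0.06), 0.0801), (np.float64(0.08), 0.0805), (np.float64(0.1), 0.0802), (np.float64(0.12), 0.0805), None]
  fit [0.5507 0.2699] 185.7 0.129 246 79
top [(np.float64(-0.04), 0.0813), (np.float64(-0.02), 0.0801), (np.float64(-0.0), 0.0797), (np.float64(0.02), 0.0793), (np.float64(0.04), 0.0816), (np.float64(0.06), 0.082), (np.float64(0.08), 0.0821), (np.float64(0.1), 0.0819), (np.float64(0.12), 0.0817), None]
  fit [0.5506 0.2715] 184.3 0.128 365 125
wrist [(np.float64(-0.04), 0.0781), (np.float64(-0.02), 0.0785), (np.float64(-0.0), 0.0786), (np.float64(0.02), 0.0784), (np.float64(0.04), 0.0774), None, None, None, None, None]
  fit [0.5494 0.2725] 166.8 -0.04 605 0
[0.46808551 0.01678612 0.16199999] 11.5
side big [0.5498 0.2702] 141.1 0.129 174 43
side small [ 0.5747 -0.3253] 185.0 0.129 822 414
side full [ 0.5312 -0.1742] 191.2 0.13 999 261
top big [0.5508 0.2713] 139.0 0.13 385 85
top small [ 0.5752 -0.3231] 184.1 0.129 388 221
top full [ 0.5313 -0.1718] 190.1 0.129 492 179
```

View pics/top13.png

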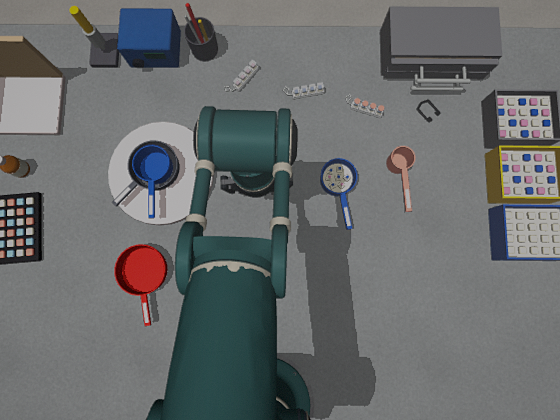

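Blue sits flat in the big pan, with its handle about 45° anticlockwise of the big pan's, and nothing else moved. Now the pink pan.

Emit:
jog_arm --turn '[[0,-0.01,0],[0,0,0],[0,0,0],[0,0,0],[0,0,0]]' --slide '[[-2,0,-40],[-2,0,-45],[-2,0,-45],[-2,0,-45],[-3,0,-45]]' --grip '[60,60,60,60,60]'

```text
time: 12.1
tool_pos: [0.4744, -0.2009, 0.1619]
tcp_rot: [-1.57, -0.064, 0.063]
wrist_force: [-0.1, 0.0, -0.5]
width: 0.593
```

Emit:
jog_arm --turn '[[0,0,0],[0,0,0],[0,0,0],[0,0,0],[0,0,0]]' --slide '[[-3,0,-45],[-3,15,-45],[-3,25,-39],[0,20,0],[0,0,0]]' --grip '[60,60,60,60,60]'

```text
time: 12.6
tool_pos: [0.473, -0.328, 0.098]
tcp_rot: [-1.565, -0.057, 0.065]
wrist_force: [-0.5, 0.9, -1.0]
width: 0.601
```

Emit:
jog_arm --turn '[[0,0,0],[0,0,0]]' --slide '[[0,0,0],[0,0,0]]' --grip '[60,60]'

```text
time: 12.8
tool_pos: [0.4759, -0.3293, 0.1031]
tcp_rot: [-1.571, -0.064, 0.061]
wrist_force: [-0.6, 0.6, 0.3]
width: 0.6
```

```bash
python3 plan.py .475 -.332 .023 94.5; python3 tips.py 15
```

```text
t 12.8 pos [ 0.4759 -0.3293  0.1031] F [-0.6  0.6  0.3] q6 -2.3 w 0.6
turn [0.001 0.001 0.001] slide AFTER turn [-1.1 80.1 -2.6] slide in current [-1.2 80.1 -2.5]
side 696 tip ahead of TCP mm [-29.1 -21.6 -18.9 -17.5]
wrist 5380 tip ahead of TCP mm [-30.8 -22.7 -18.8 -16.3]
[ 0.47593759 -0.32978933  0.10351669] 0.6004892826173915 [ 0.36666852 -0.33758306 -0.74118652]
```

View pics/wrist15.png

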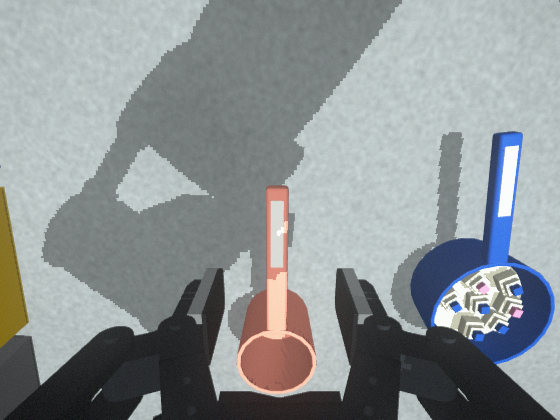

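The pink handle at (277,240) is centred between the fingers, and the full pan is well clear.

Emit:
jog_arm --turn '[[0,0,0],[0,0,0],[0,0,0],[0,0,0],[0,0,0]]' --slide '[[-1,25,-2],[0,30,0],[0,15,0],[0,10,0],[0,0,0]]' --grip '[60,60,60,60,60]'

```text
time: 13.4
tool_pos: [0.4731, -0.3316, 0.0209]
tcp_rot: [-1.569, -0.06, 0.062]
wrist_force: [0.4, -0.7, -0.5]
width: 0.601
```

Emit:
jog_arm --turn '[[0,0,0],[0,0,0],[0,0,0],[0,0,0],[0,0,0]]' --slide '[[0,0,0],[0,0,0],[0,0,0],[0,0,0],[0,0,0]]' --grip '[40,20,0,0,0]' --newtons 60

```text
time: 13.9
tool_pos: [0.4744, -0.333, 0.0228]
tcp_rot: [-1.571, -0.062, 0.059]
wrist_force: [-1.1, -1.5, 2.2]
width: 0.152
```

Emit:
jog_arm --turn '[[0,0,0],[0,0,0],[0,0,0],[0,0,0],[0,0,0]]' --slide '[[0,-15,0],[0,-35,0],[0,-40,0],[0,-40,0],[0,-15,0]]' --grip '[0,0,0,0,0]'

```text
time: 14.4
tool_pos: [0.4758, -0.334, 0.1726]
tcp_rot: [-1.575, -0.065, 0.056]
wrist_force: [1.1, -0.5, -0.5]
width: 0.151
```

Emit:
jog_arm --turn '[[0,0,0],[0,0,0]]' --slide '[[0,0,0],[0,0,0]]' --grip '[0,0]'

```text
time: 14.6
tool_pos: [0.4729, -0.3318, 0.1658]
tcp_rot: [-1.569, -0.06, 0.062]
wrist_force: [0.1, 0.3, -1.3]
width: 0.145
```

```bash
python3 plan.py .485 .195 .165 139.5; python3 held.py 16 .205 .029 .575 -.325 184.5 r
```

```text
t 14.6 pos [ 0.4729 -0.3318  0.1658] F [ 0.1  0.3 -1.3] q6 -2.3 w 0.145
turn [-0.001 -0.787 -0.001] slide AFTER turn [408.4   0.8 333. ] slide in current [ 52.7   1.3 524.3]
side [None, (np.float64(-0.02), 0.201), (np.float64(-0.0), 0.2016), (np.float64(0.02), 0.2003), (np.float64(0.04), 0.1946), (np.float64(0.06), 0.1958), None, (np.float64(0.1), 0.2348), (np.float64(0.12), 0.2053), (np.float64(0.14), 0.2029)]
  fit [ 0.5729 -0.3247] 186.0 0.13 202 44
top [None, (np.float64(-0.02), 0.2003), (np.float64(-0.0), 0.1999), (np.float64(0.02), 0.2015), (np.float64(0.04), 0.2027), (np.float64(0.06), 0.2029), (np.float64(0.08), 0.2021), None, None, None]
  fit [ 0.5731 -0.3224] 184.2 0.069 174 70
wrist [None, None, None, (np.float64(0.02), 0.1682), None, (np.float64(0.06), 0.2003), (np.float64(0.08), 0.2007), (np.float64(0.1), 0.2016), (np.float64(0.12), 0.2011), (np.float64(0.14), 0.2009)]
  fit [ 0.5437 -0.3242] 184.6 0.101 2563 2005
[ 0.47209452 -0.33117188  0.16388787] 14.75
```

View pics/side16.png

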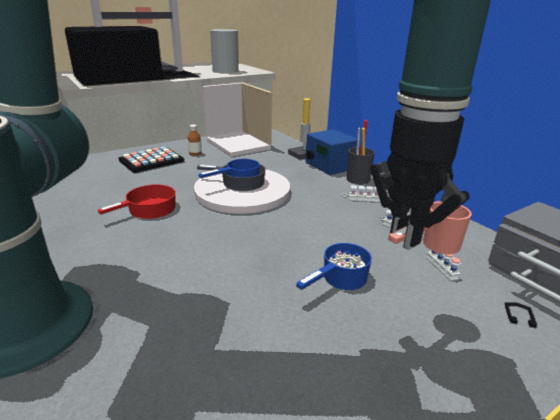

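Emit:
jog_arm --turn '[[0,0,0],[0,0,0],[0,0,0],[0,0,0],[0,0,0]]' --slide '[[3,0,30],[5,0,42],[5,0,45],[5,0,45],[5,0,45]]' --grip '[0,0,0,0,0]'

```text
time: 15.25
tool_pos: [0.4792, -0.1223, 0.1648]
tcp_rot: [-1.569, -0.057, 0.063]
wrist_force: [1.6, -0.5, -2.1]
width: 0.15
```

Emit:
jog_arm --turn '[[0,0,0],[0,0,0],[0,0,0],[0,0,0],[0,0,0]]' --slide '[[5,0,45],[5,0,45],[5,0,45],[5,0,45],[5,0,45]]' --grip '[0,0,0,0,0]'

```text
time: 15.75
tool_pos: [0.4867, 0.1037, 0.1649]
tcp_rot: [-1.57, -0.058, 0.063]
wrist_force: [1.3, 0.4, -0.3]
width: 0.146
```

Emit:
jog_arm --turn '[[0,0,0],[0,0,0],[0,-0.1,0],[0,-0.14,0],[0,-0.14,0]]' --slide '[[5,0,45],[2,0,46],[0,0,0],[0,0,0],[0,0,0]]' --grip '[0,0,0,0,0]'

```text
time: 16.25
tool_pos: [0.4867, 0.1937, 0.1645]
tcp_rot: [-1.54, -0.361, 0.368]
wrist_force: [-0.2, -0.6, -1.3]
width: 0.147
```

Emit:
jog_arm --turn '[[0,-0.14,0],[0,-0.14,0],[0,-0.13,0],[0,0,0],[0,0,0]]' --slide '[[0,0,0],[0,0,0],[0,0,0],[0,0,0],[0,0,0]]' --grip '[0,0,0,0,0]'

```text
time: 16.75
tool_pos: [0.4874, 0.193, 0.1654]
tcp_rot: [-1.463, -0.673, 0.677]
wrist_force: [-0.0, 0.9, -0.9]
width: 0.147
```

```bash
python3 plan.py .4855 .1938 .165 139.7; python3 held.py 17 .202 .029 .5506 .2707 230 r
```

```text
t 16.75 pos [0.4874 0.193  0.1654] F [-0.   0.9 -0.9] q6 -2.11 w 0.147
turn [-0.001 -0.003 -0.002] slide AFTER turn [-0.6  0.4  1.9] slide in current [-0.6  0.4  1.9]
side [None, (np.float64(-0.02), 0.2014), (np.float64(-0.0), 0.2016), (np.float64(0.02), 0.1999), None, None, None, (np.float64(0.1), 0.2234), (np.float64(0.12), 0.229), None]
  fit [0.5527 0.269 ] 229.0 0.133 89 15
top [None, None, None, None, None, None, None, (np.float64(0.1), 0.2042), (np.float64(0.12), 0.2098), None]
  fit [0.5342 0.2477] 229.9 0.1 52 52
wrist [None, None, None, (np.float64(0.02), 0.1704), None, (np.float64(0.06), 0.2025), (np.float64(0.08), 0.2027), (np.float64(0.1), 0.2028), (np.float64(0.12), 0.203), None]
  fit [0.5525 0.2716] 229.9 0.13 3173 2578
[0.48792217 0.19316467 0.1662955 ] 16.9
```

View pics/top17.png

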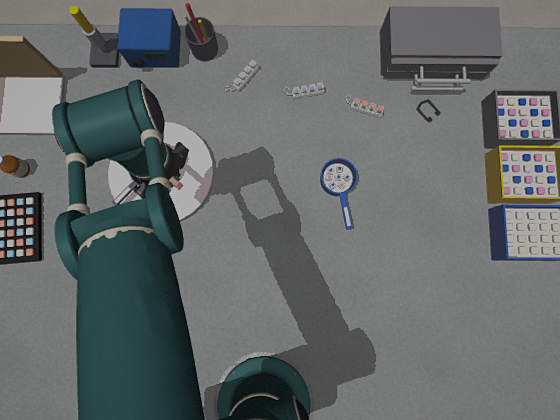

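View pics/side17.png

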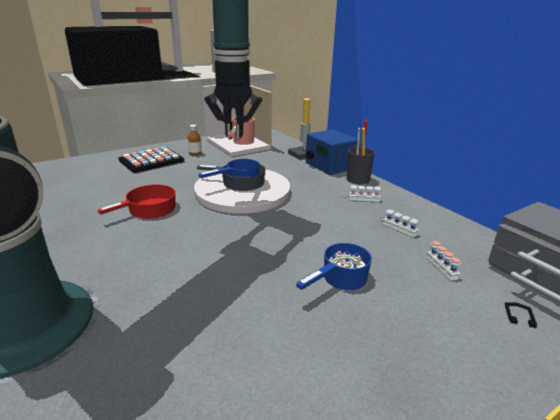

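Pink is level over the nest, about 2 mm off. I'll correct and lower 100 of the roughly 109 mm.

Emit:
jog_arm --turn '[[0,0,0],[0,0,0],[0,0,0],[0,0,0],[0,0,0]]' --slide '[[-0.5,15,2],[0,30,0],[0,25,0],[0,10,0],[0,0,0]]' --grip '[0,0,0,0,0]'

```text
time: 17.4
tool_pos: [0.4842, 0.1935, 0.0843]
tcp_rot: [-1.462, -0.673, 0.681]
wrist_force: [-1.7, -0.0, -1.2]
width: 0.148
```

Emit:
jog_arm --turn '[[0,0,0],[0,0,0],[0,0,0],[0,0,0],[0,0,0]]' --slide '[[0,8,0],[0,7,0],[0,5,0],[0,0,0],[0,0,0]]' --grip '[0,0,0,0,0]'

```text
time: 17.9
tool_pos: [0.4865, 0.1942, 0.067]
tcp_rot: [-1.463, -0.677, 0.677]
wrist_force: [-0.3, 0.6, 0.1]
width: 0.146
```

```bash
python3 plan.py .4855 .1938 .056 139.7; python3 held.py 18 .102 .029 .5506 .2707 230 r;python3 -c "
import cv2;a=cv2.imread('pics/side18.png')[100:230,150:320];cv2.imwrite('pics/s18z.png',cv2.resize(a,None,fx=4,fy=4))"
```

```text
t 17.9 pos [0.4865 0.1942 0.067 ] F [-0.3  0.6  0.1] q6 -2.11 w 0.146
turn [ 0. -0.  0.] slide AFTER turn [-1.  11.   0.5] slide in current [-1.  11.   0.5]
side [None, (np.float64(-0.02), 0.1043), (np.float64(-0.0), 0.1035), (np.float64(0.02), 0.1029), None, None, None, (np.float64(0.1), 0.1263), (np.float64(0.12), 0.126), None]
  fit [0.551 0.269] 229.4 0.132 77 13
top few
wrist [None, None, None, (np.float64(0.02), 0.0727), None, (np.float64(0.06), 0.1038), (np.float64(0.08), 0.104), (np.float64(0.1), 0.1042), (np.float64(0.12), 0.1043), None]
  fit [0.552 0.274] 230.0 0.131 3208 2461
[0.48675704 0.19431434 0.06730949] 18.05
```

View pics/s18z.png

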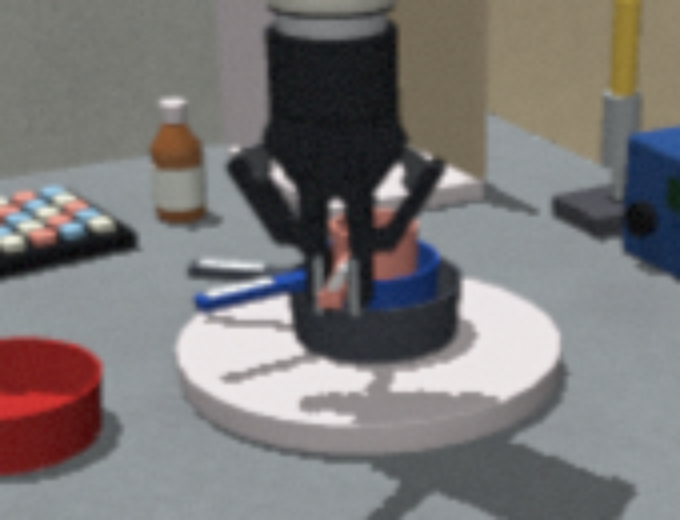

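Emit:
jog_arm --turn '[[0,0,0],[0,0,0],[0,0,0],[0,0,0],[0,0,0]]' --slide '[[0,4,0],[0,3,0],[0,2,0],[0,1,0],[0,0,0]]' --grip '[0,0,0,0,0]'

```text
time: 18.55
tool_pos: [0.4863, 0.1942, 0.0567]
tcp_rot: [-1.463, -0.677, 0.677]
wrist_force: [-0.1, 0.3, 0.0]
width: 0.149
```

```bash
python3 plan.py .4855 .1938 .056 139.7; python3 held.py 19 .092 .029 .5506 .2707 230 r
```

```text
t 18.55 pos [0.4863 0.1942 0.0567] F [-0.1  0.3  0. ] q6 -2.11 w 0.149
turn [-0. -0. -0.] slide AFTER turn [-0.8  0.7  0.4] slide in current [-0.8  0.7  0.4]
side [None, (np.float64(-0.02), 0.0935), (np.float64(-0.0), 0.0934), (np.float64(0.02), 0.0922), None, None, None, None, (np.float64(0.12), 0.1146), None]
  fit [0.5511 0.2695] 228.5 0.132 72 12
top few
wrist [None, None, None, None, None, (np.float64(0.06), 0.0936), (np.float64(0.08), 0.0936), (np.float64(0.1), 0.0937), (np.float64(0.12), 0.0938), None]
  fit [0.5469 0.2681] 230.1 0.124 3165 3165
[0.48648752 0.19425021 0.05695528] 18.7
```

Emit:
jog_arm --turn '[[0,0,0],[0,0,0],[0,0,0],[0,0,0],[0,0,0]]' --slide '[[0,0.8,0],[0,0,0],[0,0,0],[0,0,0],[0,0,0]]' --grip '[0,20,35,40,40]'

```text
time: 19.2
tool_pos: [0.4865, 0.1942, 0.0561]
tcp_rot: [-1.463, -0.677, 0.677]
wrist_force: [-0.5, -0.2, 0.6]
width: 0.402
```

Emit:
jog_arm --turn '[[0,0,0],[0,0,0],[0,0,0],[0,0,0],[0,0,0]]' --slide '[[0,-12,0],[0,-25,0],[0,-40,0],[0,-40,0],[-20,-20,-30]]' --grip '[40,40,40,40,40]'

```text
time: 19.7
tool_pos: [0.4981, 0.1625, 0.1985]
tcp_rot: [-1.461, -0.686, 0.674]
wrist_force: [1.3, -0.7, 0.7]
width: 0.402
```

Emit:
jog_arm --turn '[[0,0,0],[0,0,0],[0,0,0],[0,0,0],[0,0,0]]' --slide '[[-31,0,-36],[-31,0,-36],[-31,0,-36],[-31,0,-36],[0,0,0]]' --grip '[40,40,40,40,40]'

```text
time: 20.2
tool_pos: [0.5268, -0.0334, 0.1944]
tcp_rot: [-1.467, -0.674, 0.672]
wrist_force: [0.6, 1.7, 0.8]
width: 0.398
```

```bash
python3 plan.py .4855 .1938 .056 139.7; python3 held.py 20 .094 .029 .5506 .2707 230 r;python3 held.py 21 .08 .044 .5506 .2707 185 b; python3 - <<'E'
from fit import *
for c in ['side','top']:
    p=shot(c,c+'22');P=cloud(p).reshape(-1,3);I=p['img'].astype(int).reshape(-1,3)
    m=(I.max(-1)-I.min(-1)<25)&(I.max(-1)<140)
    for nm,Q,zr,rad,c0,a in [('big',P[m],.065,.06,(.55,.27),2.43),('full',P,.05,.044,(.531,-.173),3.325)]:
        x,N,co,t,e,nb=model_fit(Q,zr,rad,np.array(c0),a);print(c,nm,x[:2].round(4),np.degrees(t).round(1)%360,e.round(3),N,nb)
a=cv2.imread('pics/top22.png')[90:260,80:300];cv2.imwrite('pics/t22z.png',cv2.resize(a,None,fx=3.4,fy=3.4))
a=cv2.imread('pics/side22.png')[120:230,160:320];cv2.imwrite('pics/s22z.png',cv2.resize(a,None,fx=4,fy=4))
E
```

```text
t 20.2 pos [ 0.5268 -0.0334  0.1944] F [0.6 1.7 0.8] q6 -2.54 w 0.398
turn [ 0.003 -0.006 -0.001] slide AFTER turn [146.6 138.4 178.5] slide in current [145.6 137.7 179.8]
side [None, (np.float64(-0.02), 0.0934), (np.float64(-0.0), 0.0941), (np.float64(0.02), 0.0944), (np.float64(0.04), 0.0943), (np.float64(0.06), 0.094), (np.float64(0.08), 0.094), (np.float64(0.1), 0.094), (np.float64(0.12), 0.0939), None]
  fit [0.5512 0.2698] 231.7 0.13 166 55
top [None, (np.float64(-0.02), 0.0939), (np.float64(-0.0), 0.0942), (np.float64(0.02), 0.0947), (np.float64(0.04), 0.0949), (np.float64(0.06), 0.0958), (np.float64(0.08), 0.0964), (np.float64(0.1), 0.0969), (np.float64(0.12), 0.0952), None]
  fit [0.5518 0.2716] 229.8 0.129 300 141
wrist [None, None, None, None, None, None, None, (np.float64(0.1), 0.0929), (np.float64(0.12), 0.0929), None]
  fit [0.5433 0.2674] 232.1 0.121 315 315
[ 0.52586243 -0.02813369  0.19362979] 20.35
side [(np.float64(-0.04), 0.0794), (np.float64(-0.02), 0.0788), (np.float64(-0.0), 0.079), (np.float64(0.02), 0.0793), (np.float64(0.04), 0.0799), (np.float64(0.06), 0.08
[... 206 characters left out ...]
t64(-0.0), 0.0807), (np.float64(0.02), 0.0812), (np.float64(0.04), 0.0816), (np.float64(0.06), 0.0822), (np.float64(0.08), 0.0821), (np.float64(0.1), 0.0815), (np.float64(0.12), 0.0819), None]
  fit [0.5505 0.2716] 184.2 0.128 351 124
wrist [(np.float64(-0.04), 0.0693), (np.float64(-0.02), 0.0784), None, (np.float64(0.02), 0.0785), None, None, (np.float64(0.08), 0.0787), (np.float64(0.1), 0.0788), (np.float64(0.12), 0.0789), None]
  fit [0.5497 0.2715] 185.2 0.129 591 492
[ 0.52572232 -0.02684494  0.19322115] 20.5
side big [0.5502 0.27  ] 141.1 0.129 157 44
side full [ 0.5309 -0.1739] 191.4 0.129 719 253
top big [0.5503 0.2709] 139.3 0.13 381 73
top full [ 0.5313 -0.1719] 190.0 0.129 421 179
```

View pics/t22z.png

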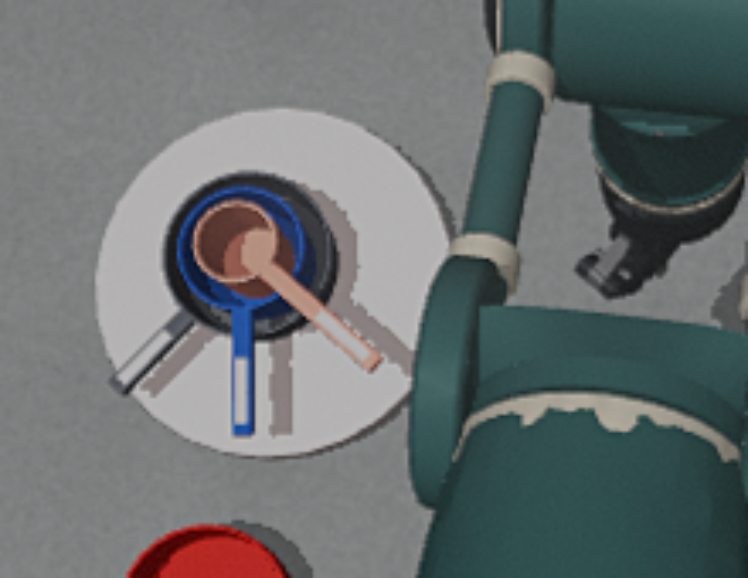

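View pics/s22z.png

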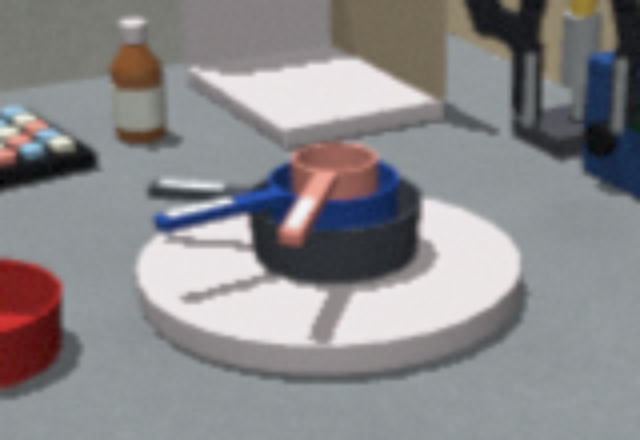

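All three pans are nested flat and fanned. Joint 6 is close to its limit (-2.54), so I'll turn it back before handing in.

Emit:
jog_arm --turn '[[0,0.1,0],[0,0.14,0],[0,0.14,0],[0,0,0],[0,0,0]]' --slide '[[0,0,0],[0,0,0],[0,0,0],[0,0,0],[0,0,0]]' --grip '[40,40,40,40,40]'

```text
time: 21.1
tool_pos: [0.5258, -0.0274, 0.193]
tcp_rot: [-1.536, -0.385, 0.386]
wrist_force: [-0.1, 0.1, 0.4]
width: 0.399
```

```bash
python3 -c "
from h import *
s=bot.read_state();print(s['q'],s['tool_pos'],s['joint_vel'],s['wrist_force'])
print(bot.finish_job())"
```

```text
[-9.94837327e-02 -6.19183679e-04  1.94656912e+00  6.77400796e-05
  1.19578696e+00 -2.16205192e+00] [ 0.52581419 -0.02743656  0.19303284] [-4.40695992e-03 -3.60016119e-04 -9.76994794e-05 -1.47884615e-03
 -1.59117693e-03  4.12776559e-03] [-0.11529374  0.12865127  0.43017693]
the job is handed in; nothing more can be done
None
```

The blue pan now sits in the big pan and the pink pan sits in the blue one, and I handed the job in at about 21 s. No verdict was reported. The handles are fanned anticlockwise: big about 139–141°, blue about 184–186°, pink about 230–232°, so each step is about 45°.

**Last checks:**
- **Seating:** the blue rim measured about 79–81 mm high (79 expected) and the pink rim about 94 mm (93 expected). Both pans looked level, and all three centres agree within about 2 mm.
- **Left alone:** the big pan and the pan with switches stayed within about 1 mm of where they started. The arm was clear of everything.

**What failed or disagreed:**
- **First grasp:** the first try at the blue handle closed on air. The cameras showed the fingertips about 14 mm behind the reported TCP, where your description puts them 17 mm ahead. I corrected for that 31 mm difference, and both later grasps held.
- **Joint 6:** the last retreat brought joint 6 to about -2.54, close to its -2.55 limit. I turned it back to -2.16 before handing in.
- **Wrist camera:** its fits disagreed with the other cameras in several checks because it saw only part of the pans, so I relied on the side and top views.

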